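# Pack the aligner's changeover set in its case, heaviest part lowest

### The job

Pack the mask aligner's changeover set into its orange case: open the lid well back, then lay the parts in as one flat, upright stack in the middle, each centred on the one below and set down gently, not dropped - the heavy steel chuck on the floor of the case, the aluminium mask holder from the sloping rest on it, and the light white cassette on top. Then shut the lid fully, and leave everything else on the bench where it stands.

Things in the scene. Friction and masses are not known exactly. Their poses are not given: they have to be found in the camera images.
- case: Orange hinged instrument case (clamshell), standing fast on the bench (it does not slide). Origin: centre of its underside; z up. Base outside 160 (x) x 170 (y) x 73 mm high, walls and floor 5 mm, so inside 150 x 160 x 68 mm deep, with a flat floor at z = 5 mm; the shut lid adds 33 mm of room inside. Its front, with the handle, is its -y side; the lid is hinged along its +y rim (parallel to x).
- case_floor (a point): Centre of the case's inner floor, on the floor's surface, case axes.
- lid (a joint): Lid angle in rad: 0 fully shut, growing as it opens, stop at 1.95. A friction hinge: it stays at any angle (about 0.45 N m to move, plus a 0.3 kg lid). It starts ajar, 0.1 to 0.8 rad. The lid is an upside-down tray 160 x 170 x 38 mm with 5 mm walls; it stands on the base's rim when shut.
- lid_handle (a point): Middle of the bar of the black bow handle on the lid's front: round bar 12 mm thick, 90 mm long, parallel to the case's x, 40 mm (centre) in front of the lid's front face. Moves with the lid: 210 mm from the hinge line towards the front and 18 mm above it when shut. The round bar turns freely enough in a light pinch.
- lid_hinge (a point): Point on the hinge line, in the middle of the case's width, case axes (fixed to the case): 85 mm to +y of the case's origin, 73 mm above the bench.
- chuck: Stainless wafer chuck, 0.8 kg, the heaviest part (masses vary by some 20 %): square-cornered flange 84 (x) x 104 (y) x 6 mm with a round raised table, 60 mm across and 18 mm high, on its middle (24 mm over all). Stands on the bench, table up. Origin: centre of its underside; z up. Grip the round table, fingertips kept above the flange.
- holder: Aluminium mask holder, 0.15 kg, the middle part: flat plate 130 (x) x 68 (y) x 8 mm with a 46 mm square window in its middle. Origin: centre of its underside; z is its upper face's normal. It lies on the sloping rest, its x axis pointing up the slope, 35 degrees from level; its long sides are free for gripping across the 68 mm.
- cassette: White plastic wafer cassette, empty, 0.06 kg, the lightest part: open-topped box 62 (x) x 70 (y) x 56 mm high, flat closed bottom, ribbed inside, its -y end wall cut low (24 mm). Walls 4 mm. Stands upright on the bench. Origin: centre of its underside; z up. Grip it across the 62 mm.
- rest: Stainless drying rest, fixed on the bench: two rails (38 mm over both) sloping at 35 degrees, low end with a lip towards its -x, the holder's middle about 64 mm above the bench; foot 120 (x) x 44 (y) mm, 100 mm high at its top. Origin: centre of its foot; x points level in the direction in which the slope rises.
- blue_cassette: Bystander: blue wafer cassette with wafers in it, same size as the white one. Origin at its underside's centre.
- resist_bottle: Bystander: amber bottle, 64 mm across, 150 mm high. Origin at its underside's centre.
- solvent_bottle: Bystander: white bottle with red cap, 60 mm across, 160 mm high. Origin at its underside's centre.
- wafer_shipper: Bystander: flat round grey wafer box, 72 mm across, 16 mm high. Origin at its underside's centre.
- driver: Bystander: screwdriver 160 mm long lying on the bench. Origin on its axis, between its ends.
- dish: Bystander: glass dish, 90 mm across, 22 mm high. Origin at its underside's centre.
- lens_pot: Bystander: black round lens pot, 48 mm across, 62 mm high. Origin at its underside's centre.

How it is judged (in metres and radians):
On the way, in this order (a step that is already met when the one before it is completed fails the run):
1. the case's lid is opened well back (past 1.4 rad) (value of joint lid above 1.4 rad), for 0.2 s.
2. the steel chuck lies flat on the floor of the case, let go (x of chuck in the frame of case between -0.06 and 0.06 m and y of chuck in the frame of case between -0.06 and 0.06 m and z of chuck in the frame of case between 0.002 and 0.009 m and angle between chuck's own z axis and vertical below 0.09 rad and linear speed of chuck below 0.03 m/s and contact force between the fingers and chuck below 0.05 N), for 0.2 s.
3. the mask holder lies flat and centred on the chuck in the case, let go (x of chuck in the frame of case between -0.06 and 0.06 m and y of chuck in the frame of case between -0.06 and 0.06 m and z of chuck in the frame of case between 0.002 and 0.009 m and angle between each of chuck, holder's own z axis and vertical below 0.09 rad and horizontal distance between holder and chuck below 0.022 m and z of holder in the frame of case between 0.026 and 0.033 m and linear speed of holder below 0.03 m/s and contact force between the fingers and holder below 0.05 N), for 0.2 s.
4. the white cassette stands upright and centred on the mask holder in the case, let go (x of chuck in the frame of case between -0.06 and 0.06 m and y of chuck in the frame of case between -0.06 and 0.06 m and z of chuck in the frame of case between 0.002 and 0.009 m and angle between each of chuck, holder, cassette's own z axis and vertical below 0.09 rad and horizontal distance between holder and chuck below 0.022 m and z of holder in the frame of case between 0.026 and 0.033 m and horizontal distance between cassette and holder below 0.022 m and horizontal distance between cassette and chuck below 0.028 m and z of cassette in the frame of case between 0.033 and 0.042 m and linear speed of cassette below 0.03 m/s and contact force between the fingers and cassette below 0.05 N), for 0.2 s.
5. the lid is shut fully on the packed stack (x of chuck in the frame of case between -0.06 and 0.06 m and y of chuck in the frame of case between -0.06 and 0.06 m and z of chuck in the frame of case between 0.002 and 0.009 m and angle between each of chuck, holder, cassette's own z axis and vertical below 0.09 rad and horizontal distance between holder and chuck below 0.022 m and z of holder in the frame of case between 0.026 and 0.033 m and horizontal distance between cassette and holder below 0.022 m and horizontal distance between cassette and chuck below 0.028 m and z of cassette in the frame of case between 0.033 and 0.042 m and value of joint lid below 0.04 rad), for 0.2 s.
At the end, for the whole second after the job is handed in: Lid shut (under 0.04 rad). Inside, at rest, upright and flat (0.09 rad): chuck on the case floor (within 60 mm of its middle along each side), mask holder on the chuck (centres within 22 mm in plan), white cassette on the holder (within 22 mm of it, 28 mm of the chuck in plan) (all of step 5 and linear speed of each of chuck, holder, cassette below 0.03 m/s and velocity of joint lid below 0.05 rad/s); the robot touches nothing.
It fails at once if a bystander is moved more than 40 mm (distance of any of blue_cassette, resist_bottle, solvent_bottle, wafer_shipper, driver, dish, lens_pot from where it was at the start of the episode above 0.04 m).
It fails at once if a bystander is tipped over (angle between any of blue_cassette, resist_bottle, solvent_bottle, wafer_shipper, dish, lens_pot's own z axis and vertical above 0.5 rad).
It fails at once if the chuck is dropped or slammed into the case (moving at over 0.6 m/s within 25 mm above its place) (horizontal distance between chuck and case_floor below 0.06 m and z of chuck in the frame of case below 0.03 m and linear speed of chuck above 0.6 m/s).
It fails at once if the mask holder is dropped or slammed into the case (moving at over 0.6 m/s within 25 mm above its place) (horizontal distance between holder and case_floor below 0.06 m and z of holder in the frame of case below 0.054 m and linear speed of holder above 0.6 m/s).
It fails at once if the cassette is dropped or slammed into the case (moving at over 0.6 m/s within 25 mm above its place) (horizontal distance between cassette and case_floor below 0.06 m and z of cassette in the frame of case below 0.062 m and linear speed of cassette above 0.6 m/s).
It also fails if it takes over 72 s, if anything falls off the work surface, if the arm or the gripper's body presses on something with over 40 N, if the wrist force passes 120 N, or if a joint passes its speed limit or range.

### The arm

A 6-joint arm with a two-finger parallel gripper is mounted at the origin on the work surface. World frame = base frame: x ahead of the robot, y to its left, z up, the work surface at z = 0. Lengths are in mm, angles in degrees, forces in N, time in s.
With the tool pointing down it reaches from about 350 to 975 mm from the base axis. Payload 17.4 kg.
Tool frame: the origin (TCP) lies midway between the tips of the shut fingers; the grasp point (between the pads) lies 19 mm behind it; z points along the fingers, y is the line along which they close (so a half turn about z gives the same grasp; the last joint's range is limited). The gripper opens to 85 mm and grips with 20 to 120 N. Pads are 22 mm wide; open, the fingers measure 114 mm over their backs; the gripper's body (76 mm by 85 mm) begins 54 mm behind the grasp point. The pads swing forward as they close: fully open they stand 13 mm farther back than shut.
Start: joints at [-66.853, 6.646, 82.598, -0, 90.757, -2.166], TCP at [288.6, -610.199, 231.303] pointing down, gripper open.
Joint ranges: [-162.19, 162.19], [-47.58, 125.68], [4.15, 143.07], [-65.23, 245.23], [0.69, 171.88], [-170.13, 170.13]. Speed limits (degrees/s): [108.29, 108.29, 127.2, 180, 180, 180].

### API

Orientations are given as a 3x3 rotation matrix whose columns are the frame's x, y, z axes.
In Python, from bench import arm gives the robot as it stands.
- The arm moves only by the tool shift_gripper, called after "Request:" by a JSON object that holds its "fn" and its "kwargs", one argument or row to a line. Schema: {"type":"object","properties":{"steps":{"type":"array","items":{"type":"number"},"minItems":7,"maxItems":140},"only":{"type":"string"},"quiet":{"type":"boolean"},"lines":{"type":"string"}},"required":["steps"],"additionalProperties":false}. steps is one flat list of numbers that holds 1 to 20 rows one after another, with no inner brackets; each row has 7 numbers: the opening from 0.0 (shut) to 1.0 (fully open), then dx, dy, dz in units of 25 mm, then a rotation vector rx, ry, rz in units of 10 degrees; each row shifts and turns the commanded pose from where the row before left it, along the tool's axes as they then stand; what a row does not reach is not made up. A row lasts 1/8 s, in which the tool goes at most 62.5 mm and 10.7 degrees, less where a joint would pass 70% of its speed; a pose out of reach is approached as far as the arm can. The fingers move at their own pace and stop on an object; the grip force is fixed at half the most. Time passes only in rows, so rows that do not move let the fingers close. The tool returns the time, the measured TCP pose, the force, the opening and the grip force at its end. only (a regular expression) keeps the lines of the reply that match it, lines (a string "A,B") keeps lines A to B, and quiet returns only ok. Input that does not fit is refused with a message, and nothing moves.
- arm.observe(): the state, without advancing time (a new reading comes with each control period).
- arm.read_camera(name): name is "side" or "top"; returns a dict with "image" (420x560x3 uint8, red, green, blue), "depth" (420x560 float32, mm along the optical axis (not along the pixel's ray), 0 where there is no reading), "intrinsics" (3x3 intrinsics, pixels), "camera_from_world" (4x4, takes a point from world to camera coordinates). Camera axes: x right, y down, z forward; pixel columns grow to the right and rows downward; lengths in mm; the calibration is good to about 2 mm. A picture is of the moment at which its call begins.
- arm.hand_in(): hands the job in; it is judged then, once.
The state is a dict: "t": time; "qpos": joint angles; "qvel": joint speeds; "joint_efforts": joint torques, N m; "tcp_pos": TCP position; "ee_rot": TCP orientation; "wrist_force": force on the tool from outside, world axes, zero at the start; "ft_torque": the same for the moment, N m; "width": opening from 0.0 (shut) to 1.0 (fully open); "grasp_force": force on a finger pad.
Only numpy, scipy, OpenCV 4.12 (cv2) and the standard library are available. Lean on these libraries where they do the work, as an engineer would, in place of code of your own. Each camera call takes 0.05 s, during which the arm holds its last target. There are 200 camera calls.

## Working session

There is one attempt and no reset: what is moved stays moved. The work goes in short steps, Python scripts to look and compute and a tool call to move; the robot and the scene stay as the last step left them, time stands still between calls to the robot, and variables do not carry over. Pictures are saved under pics/ and viewed, at most 10 in all, crops included, and the job is handed in when it is done.

```bash
ls; mkdir -p pics
```

Run:
```python
from bench import arm
import cv2,numpy as np
for n in("top","side"):
    c=arm.read_camera(n); cv2.imwrite(f"pics/{n}0.png",cv2.resize(c["image"][:,:,::-1],(800,600),interpolation=cv2.INTER_CUBIC)); np.savez(f"pics/{n}0.npz",**c)
    print(c["intrinsics"],c["camera_from_world"].round(3))
s=arm.observe();print(s["t"],s["tcp_pos"],s["ee_rot"],s["width"])
```

```text
bench.py
pics
[[508.46025944   0.         286.44727298]
 [  0.         508.46025944 201.49499359]
 [  0.           0.           1.        ]] [[ 2.800000e-02 -1.000000e+00  4.000000e-03 -3.699100e+01]
 [-9.970000e-01 -2.900000e-02 -7.400000e-02  5.491390e+02]
 [ 7.400000e-02 -2.000000e-03 -9.970000e-01  1.819221e+03]
 [ 0.000000e+00  0.000000e+00  0.000000e+00  1.000000e+00]]
[[478.6031903    0.         275.99950423]
 [  0.         478.6031903  215.29223483]
 [  0.           0.           1.        ]] [[-9.330000e-01 -3.590000e-01  9.000000e-03  5.111660e+02]
 [-1.870000e-01  4.650000e-01 -8.650000e-01  1.731450e+02]
 [ 3.060000e-01 -8.090000e-01 -5.010000e-01  1.114674e+03]
 [ 0.000000e+00  0.000000e+00  0.000000e+00  1.000000e+00]]
0.1 [ 288.52552537 -610.03168005  230.64298543] [[ 9.03983651e-01  4.27566830e-01 -4.05454140e-04]
 [ 4.27567021e-01 -9.03983156e-01  9.47279623e-04]
 [ 3.85016323e-05 -1.02968411e-03 -9.99999469e-01]] 0.999263029507364
```

View pics/top0.png

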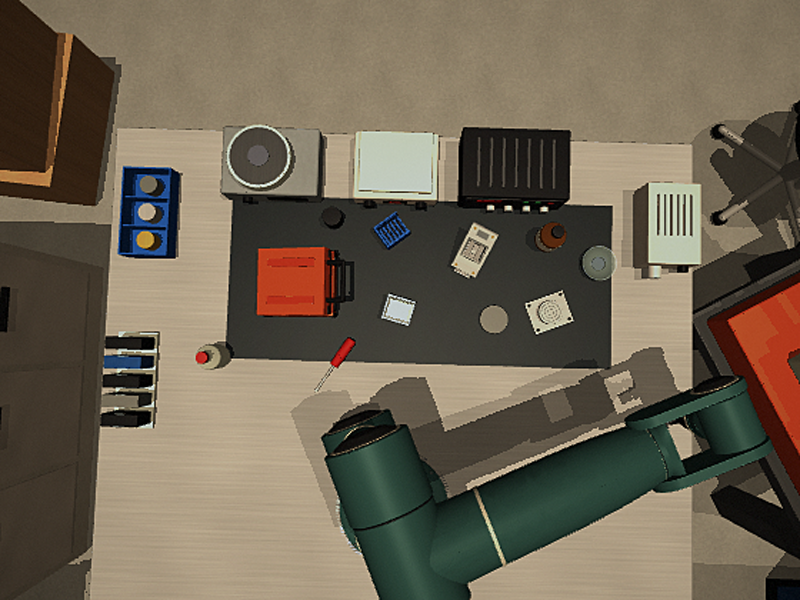

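View pics/side0.png

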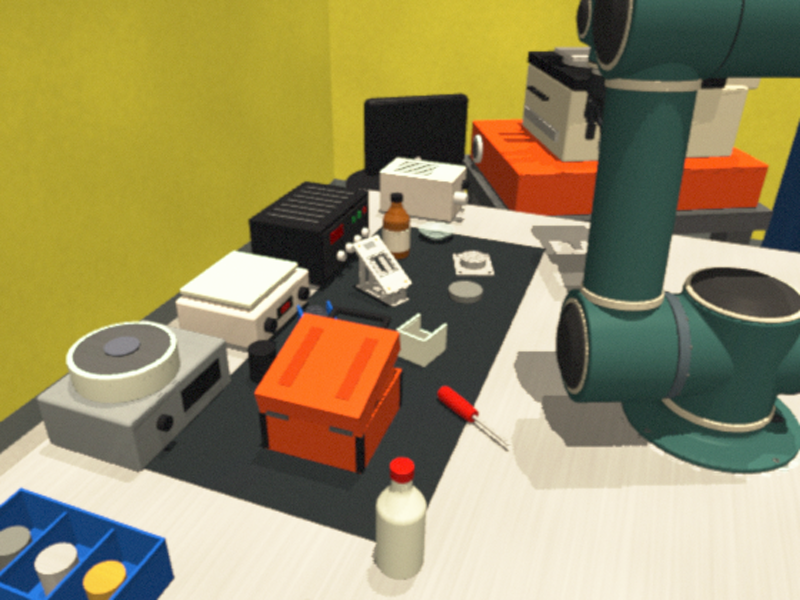

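Top view (800×600): case at (297,282) with its handle at (347,281) facing world -y; white cassette (399,309); rest with holder (475,249); chuck (548,312); shipper (493,319); blue cassette (392,231); lens pot (332,217). The side view shows the lid ajar, and the screwdriver and bottles clear of the case front.

Create h.py:
```python
import numpy as np,cv2
def cloud(c):
    d=c["depth"];K=c["intrinsics"];T=c["camera_from_world"]
    v,u=np.mgrid[:d.shape[0],:d.shape[1]]
    P=np.stack([(u-K[0,2])/K[0,0]*d,(v-K[1,2])/K[1,1]*d,d],-1)
    W=(P-T[:3,3])@T[:3,:3]
    W[d==0]=np.nan
    return W
def rect(p):
    (c,s,a)=cv2.minAreaRect(p[:,:2].astype(np.float32)); return np.round(c,1),np.round(s,1),round(a,1)
```

Run:
```python
from h import *
t=dict(np.load("pics/top0.npz"));s=dict(np.load("pics/side0.npz"))
A=cloud(t);B=cloud(s)
f=560/800
def at(u,v,C=A): return C[int(v*f),int(u*f)].round(1)
for n,u,v in[("mat",430,280),("lid",297,282),("handle",347,281),("cass",399,309),("chuck",548,312),("rest",475,249),("blue",392,231),("pot",332,217),("ship",493,319)]: print(n,at(u,v))
def box(C,I,x0,x1,y0,y1,z0,z1):
    m=(C[...,0]>x0)&(C[...,0]<x1)&(C[...,1]>y0)&(C[...,1]<y1)&(C[...,2]>z0)&(C[...,2]<z1)
    return C[m],I[m].astype(int)
for nm,C,I in(("top",A,t["image"]),("side",B,s["image"])):
    for n,u,v,r,bands in[("chuck",548,312,75,[(3,12),(12,40)]),("cass",399,309,60,[(8,70),(48,70)]),("rest",475,249,95,[(8,130)])]:
        c=at(u,v)
        for b in bands:
            p,q=box(C,I,c[0]-r,c[0]+r,c[1]-r,c[1]+r,*b)
            if len(p)>5: print(nm,n,b,len(p),rect(p),p.min(0).round(),p.max(0).round(),p.mean(0).round(1))
    # orange
    o=(I[...,0]>120)&(I[...,1]<110)&(I[...,2]<70)&(C[...,2]>15)&(C[...,2]<300)&(C[...,1]<600)&(C[...,1]>100)&(C[...,0]>350)&(C[...,0]<900)
    p=C[o]; print(nm,"orange",len(p),rect(p),p.min(0).round(),p.max(0).round())
```

```bash
python3 -c "
import cv2
a=cv2.imread('pics/top0.png')[190:380,230:620];cv2.imwrite('pics/topc.png',cv2.resize(a,(800,390),interpolation=cv2.INTER_CUBIC))"
```

```text
mat [573.4 -74.1  -2.3]
lid [549.6 249.8 128. ]
handle [566.9 141.7   1.1]
cass [497.4   4.2   6.2]
chuck [ 500.4 -372.5   15.9]
rest [ 657.2 -185.5    2.8]
blue [nan nan nan]
pot [722.5 178.3  56.4]
ship [ 478.3 -235.    17.7]
top chuck (3, 12) 574 (array([ 499.8, -372.4]), array([149.6, 149.7]), 0.8) [ 425. -447.    3.] [ 575. -298.   12.] [ 501.1 -371.8    6.3]
top chuck (12, 40) 266 (array([ 502.1, -367.1]), array([129.1, 108. ]), 82.3) [ 448. -431.   12.] [ 564. -304.   36.] [ 500.2 -377.2   21.7]
top cass (8, 70) 214 (array([499.7,   4.9]), array([110. , 118.3]), 3.5) [441. -54.   8.] [557.  61.  70.] [497.    4.2  29.3]
top cass (48, 70) 70 (array([493.9,   5.9]), array([67.8, 61.9]), 74.6) [457. -35.  48.] [530.  46.  70.] [495.3  13.8  55.8]
top rest (8, 130) 754 (array([ 657.8, -185.5]), array([187.5, 188.7]), 89.9) [ 564. -279.    8.] [752. -92. 117.] [ 649.3 -181.5   60.4]
top orange 2398 (array([491.9, 297.1]), array([280.7, 360.7]), 0.2) [351. 116.  16.] [632. 477. 168.]
side chuck (3, 12) 234 (array([ 500.6, -372.2]), array([141.4, 146.8]), 1.4) [ 432. -447.    3.] [ 572. -298.   12.] [ 498.8 -360.8    5.7]
side chuck (12, 40) 165 (array([ 501.4, -374.9]), array([55.7, 68.3]), 16.0) [ 472. -409.   13.] [ 531. -342.   27.] [ 500.6 -370.2   21.9]
side cass (8, 70) 713 (array([494. ,   5.2]), array([79. , 64.9]), 75.2) [456. -41.   8.] [534.  49.  60.] [492.4  16.9  34.7]
side cass (48, 70) 187 (array([495. ,   5.1]), array([78.5, 63.9]), 74.4) [457. -41.  48.] [534.  49.  60.] [497.6  16.1  52.9]
side rest (8, 130) 946 (array([ 677.5, -192. ]), array([ 73.6, 186.9]), 64.7) [ 582. -254.    8.] [ 752. -124.  109.] [ 649.7 -176.1   61.7]
side orange 4803 (array([531.4, 296.3]), array([350. , 361.1]), 89.7) [350. 122.  15.] [711. 472. 162.]
```

View pics/topc.png

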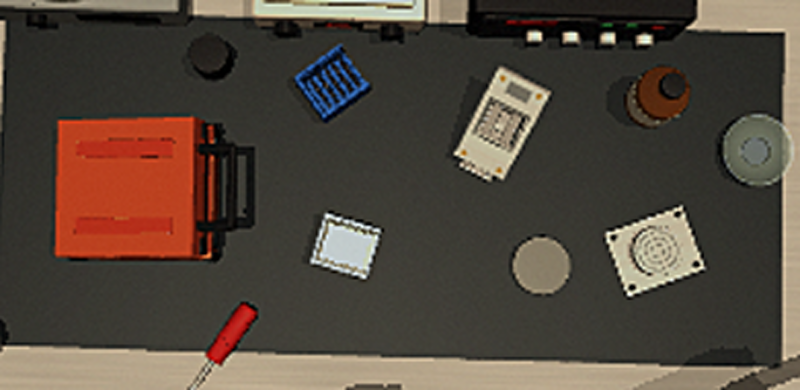

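Add to h.py:
```python
def onz(c,uv,h):
    K=c["intrinsics"];T=c["camera_from_world"];R=T[:3,:3];o=-R.T@T[:3,3]
    uv=np.atleast_2d(np.float64(uv)); r=np.c_[(uv-[K[0,2],K[1,2]])/K[0,0],np.ones(len(uv))]@R
    return o+r*((h-o[2])/r[:,2])[:,None]
def proj(c,p):
    K=c["intrinsics"];T=c["camera_from_world"];q=np.atleast_2d(p)@T[:3,:3].T+T[:3,3]
    return q[:,:2]/q[:,2:]*K[0,0]+[K[0,2],K[1,2]]
```

Run:
```python
from h import *
t=dict(np.load("pics/top0.npz"));s=dict(np.load("pics/side0.npz"))
cp=lambda l:((np.array(l)*.4875+[230,190])*.7)+.0-.15
def comp(c,seed,thr,h):
    im=cv2.resize(c["image"],None,fx=4,fy=4,interpolation=cv2.INTER_CUBIC)
    g=(im.min(2)>thr).astype(np.uint8);n,L=cv2.connectedComponents(g)
    l=L[int(seed[1]*4+2),int(seed[0]*4+2)]
    if l==0:print("seed miss")
    y,x=np.where(L==l); P=onz(c,np.c_[(x+.5)/4-.5,(y+.5)/4-.5],h)
    a,b,e=rect(P); print(h,len(x),a,b,e,P[:,:2].mean(0).round(1))
comp(t,cp([630,250])[0] if 0 else cp([[630,250]])[0],90,6)
comp(t,cp([[345,245]])[0],110,56)
print("table",onz(t,cp([[656,250]]),24))
print("chuck c",onz(t,cp([(605,243),(683,205),(706,265),(630,296)]),6).mean(0))
print("ship",onz(t,cp([[541,265]]),16))
q=onz(t,cp([(327,211),(382,228),(368,279),(309,262)]),56);print("cass",q.mean(0),q.round())
# holder corners: top edge high end, low end; depth guess z = 64+-37
hi=onz(t,cp([(501,67),(551,92)]),64+4+65*np.sin(np.radians(35)));lo=onz(t,cp([(504,180),(454,155)]),64+4-65*np.sin(np.radians(35)))
print("holder hi",hi.round(1),"lo",lo.round(1),"mid",(hi.mean(0)+lo.mean(0))/2,"dir",np.degrees(np.arctan2(*(hi.mean(0)-lo.mean(0))[1::-1])),np.linalg.norm((hi.mean(0)-lo.mean(0))))
for nm,c in(("top",t),("side",s)):
    C=cloud(c);I=c["image"].astype(int)
    m=(C[...,0]>420)&(C[...,0]<690)&(C[...,1]>120)&(C[...,1]<390)
    o=m&(I[...,0]>110)&(I[...,1]<I[...,0]*.55)&(C[...,2]>85)
    p=C[o]
    best=None
    rng=np.random.default_rng(0)
    for _ in range(300):
        a=p[rng.choice(len(p),3,False)];n=np.cross(a[1]-a[0],a[2]-a[0]);n/=np.linalg.norm(n)+1e-9
        k=abs((p-a[0])@n)<4
        if best is None or k.sum()>best.sum():best=k
    pp=p[best];c0=pp.mean(0);n=np.linalg.svd(pp-c0)[2][2];n*=np.sign(n[2])
    print(nm,"lid plane",len(p),best.sum(),c0.round(1),n.round(3),"ang",np.degrees(np.arctan2(np.hypot(n[0],n[1]),n[2])),"rect",pp.min(0).round(),pp.max(0).round())
    b=m&(I.max(2)<60)&(C[...,2]>70);p=C[b]
    if len(p):print(nm,"black",len(p),np.median(p,0).round(1),p.min(0).round(),p.max(0).round())
```

```bash
python3 -c "
import cv2
a=cv2.imread('pics/side0.png')[290:480,230:460];b=cv2.imread('pics/top0.png')[225:335,245:365]
cv2.imwrite('pics/c2.png',cv2.hconcat([cv2.resize(a,(420,347),interpolation=cv2.INTER_CUBIC),cv2.resize(b,(378,347),interpolation=cv2.INTER_CUBIC)]))"
```

```text
seed miss
6 1907879 [543.1   0.8] [1535.8 2103. ] 1.7 [439.3 -11.7]
56 4996 [493.8   5.2] [72.4 64.5] 74.9 [492.4   4.9]
table [[ 499.62709887 -377.12055497   24.        ]]
chuck c [ 497.74775792 -380.71369119    6.        ]
ship [[ 477.43084587 -236.95520761   16.        ]]
cass [493.53412579   3.25984461  56.        ] [[534.  28.  56.]
 [515. -39.  56.]
 [453. -24.  56.]
 [472.  48.  56.]]
holder hi [[ 707.7 -174.3  105.3]
 [ 679.5 -234.1  105.3]] lo [[ 580.1 -187.6   30.7]
 [ 609.2 -125.4   30.7]] mid [ 644.09701368 -180.36549766   68.        ] dir -25.7150504590716 132.73787391392534
top lid plane 2203 1511 [551.  262.7 130.8] [-0.005  0.252  0.968] ang 14.583259556177838 rect [469. 180. 105.] [631. 347. 156.]
top black 221 [547.8 144.  142.2] [476. 131.  72.] [634. 182. 155.]
side lid plane 5498 4622 [549.8 269.4 129.2] [-0.006  0.243  0.97 ] ang 14.042598826609945 rect [470. 177. 105.] [635. 349. 153.]
side black 235 [551.4 141.4 143.8] [504. 130.  72.] [618. 343. 149.]
```

View pics/c2.png

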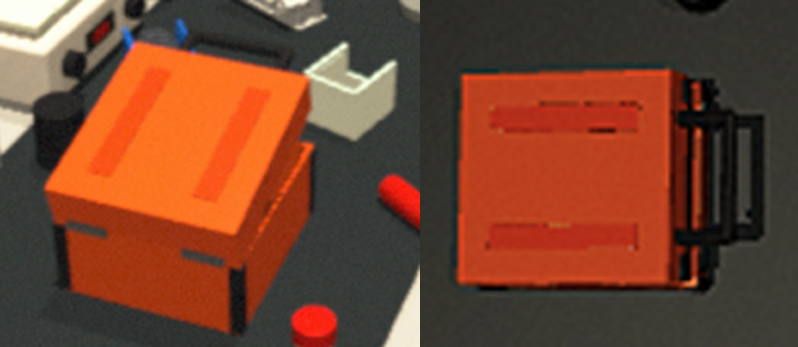

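The enlarged crop shows the lid about 14° open, the handle bar vertical in the image at crop x≈755 (y 117-238), and lid corners at (462,73) and (458,284). The case is nearly axis-aligned.

Run:
```python
from h import *
t=dict(np.load("pics/top0.npz"));s=dict(np.load("pics/side0.npz"))
cr=lambda l:(((np.array(l)-[420,0])/[3.15,3.1545]+[245,225])*.7)-.15
print("back",onz(t,cr([(462,73),(458,284)]),110).round(1),"front",onz(t,cr([(671,70)]),152).round(1))
print("bars",onz(t,cr([(757,117),(757,238)]),142).round(1),onz(t,cr([(727,178)]),142).round(1))
cs=lambda l:((np.array(l)/[420/230,347/190]+[230,290])*.7)-.15
print("side lid back corners",onz(s,cs([(47,187),(238,236)]),110).round(1),"front",onz(s,cs([(135,43),(310,75)]),152).round(1), "base low", onz(s,cs([(68,289),(240,332)]),0).round(1))
for nm,c in(("top",t),("side",s)):
    C=cloud(c);I=c["image"].astype(int)
    m=(abs(C[...,0]-645)<90)&(abs(C[...,1]+180)<80)&(C[...,2]>25)&(C[...,2]<125)&(I.min(2)>85)
    p=C[m];u=np.array([np.cos(np.radians(-25.7)),np.sin(np.radians(-25.7)),0])
    rng=np.random.default_rng(0);best=None
    for _ in range(400):
        a=p[rng.choice(len(p),3,False)];n=np.cross(a[1]-a[0],a[2]-a[0]);n/=np.linalg.norm(n)+1e-9
        k=abs((p-a[0])@n)<4
        if best is None or k.sum()>best.sum():best=k
    pp=p[best];c0=pp.mean(0);n=np.linalg.svd(pp-c0)[2][2];n*=np.sign(n[2])
    ex=np.array([0,0,1])-n*n[2];ex/=np.linalg.norm(ex);ey=np.cross(n,ex)
    q=(pp-c0)@np.c_[ex,ey]
    (cc,sz,an)=cv2.minAreaRect(q.astype(np.float32))
    print(nm,len(p),best.sum(),"n",n.round(3),"tilt",np.degrees(np.arccos(n[2])),"updir",np.degrees(np.arctan2(ex[1],ex[0])),"rect",sz,an,"centre",(c0+ex*cc[0]+ey*cc[1]).round(1),c0.round(1))
# chuck from side image
C=cloud(s)
```

```text
back [[629.6 346.6 110. ]
 [467.9 342.6 110. ]] front [[631.1 181.6 152. ]]
bars [[598.7 116.7 142. ]
 [507.7 113.6 142. ]] [[552.1 137.7 142. ]]
side lid back corners [[628.  344.3 110. ]
 [466.1 343.9 110. ]] front [[631.8 184.7 152. ]
 [472.6 177.  152. ]] base low [[624.6 336.1   0. ]
 [472.3 329.8   0. ]]
top 547 334 n [-0.501  0.264  0.824] tilt 34.528412251621816 updir -27.78931212354857 rect (139.8467254638672, 67.62232971191406) 2.480670928955078 centre [ 643.6 -177.9   70.5] [ 644.5 -179.6   71.6]
side 828 593 n [-0.517  0.247  0.819] tilt 35.001747457392746 updir -25.560542684345585 rect (136.17506408691406, 72.97003173828125) 0.10937540233135223 centre [ 645.  -176.4   69.7] [ 645.7 -175.3   69.8]
```

Careful with the scale: shifts go in units of 25 mm and turns go in units of 10 degrees. That gives: 8.5 degrees is 0.85.

Request:
{"fn": "shift_gripper", "kwargs": {
  "steps": [1, 0, 0, 0, 0, 0, 0.85, 0.8, 0, 0, 0, 0, 0, 0.85, 0.4, 0, 0, 0, 0, 0, 0.83]
}}

```text
t: 0.48
tcp_pos: [288.6, -610.1, 230.8]
ee_rot: [[1.0, -0.005, -0.0], [-0.005, -1.0, 0.001], [-0.0, -0.001, -1.0]]
wrist_force: [0.2, 0.3, -0.1]
width: 0.602
grasp_force: 0.0
```

In the tool's units: -53 mm is -2.12, 18.7 mm is 0.748.

Request:
{"fn": "shift_gripper", "kwargs": {
  "steps": [0.35, 0.748, -2.12, 0, 0, 0, 0, 0.35, 0.748, -2.12, 0, 0, 0, 0, 0.35, 0.748, -2.12, 0, 0, 0, 0, 0.35, 0.748, -2.12, 0, 0, 0, 0, 0.35, 0.748, -2.12, 0, 0, 0, 0, 0.35, 0.748, -2.12, 0, 0, 0, 0, 0.35, 0.748, -2.12, 0, 0, 0, 0, 0.35, 0.748, -2.12, 0, 0, 0, 0, 0.35, 0.748, -2.12, 0, 0, 0, 0, 0.35, 0.748, -2.12, 0, 0, 0, 0, 0.35, 0.748, -2.12, 0, 0, 0, 0, 0.35, 0.748, -2.12, 0, 0, 0, 0, 0.35, 0.748, -2.12, 0, 0, 0, 0, 0.35, 0.748, -2.12, 0, 0, 0, 0, 0.35, 0, 0, 0, 0, 0, 0, 0.35, 0, 0, 0, 0, 0, 0]
}}

```text
t: 2.48
tcp_pos: [550.0, 131.7, 230.9]
ee_rot: [[1.0, 0.001, -0.001], [0.001, -1.0, -0.0], [-0.001, 0.0, -1.0]]
wrist_force: [-0.2, 0.7, 1.0]
width: 0.347
grasp_force: 0.0
```

Run:
```python
from bench import arm
print(arm.observe()["qpos"])
```

```text
[ 1.08859049e+01 -7.01086638e+00  9.62593248e+01 -1.07960539e-02
  9.08002936e+01  1.00839765e+02]
```

In the tool's units: -4 mm is -0.16, 36 mm is 1.44.

Request:
{"fn": "shift_gripper", "kwargs": {
  "steps": [0.35, 0, -0.16, 1.2, 0, 0, 0, 0.35, 0, 0, 1.44, 0, 0, 0, 0.35, 0, 0, 0.8, 0, 0, 0, 0.35, 0, 0, 0.8, 0, 0, 0, 0.35, 0, 0, 0, 0, 0, 0, 0, 0, 0, 0, 0, 0, 0, 0, 0, 0, 0, 0, 0, 0, 0, 0, 0, 0, 0, 0, 0, 0, 0, 0, 0, 0, 0, 0]
}}

```text
t: 3.6
tcp_pos: [550.7, 135.4, 126.6]
ee_rot: [[1.0, 0.0, 0.001], [0.0, -1.0, -0.001], [0.001, 0.001, -1.0]]
wrist_force: [-0.9, -5.1, 0.2]
width: 0.119
grasp_force: 58.4
```

Request:
{"fn": "shift_gripper", "kwargs": {
  "steps": [0, 0, -0.364, -0.884, 0, 0, 0, 0, 0, -0.464, -0.836, 0, 0, 0, 0, 0, -0.556, -0.78, 0, 0, 0, 0, 0, -0.64, -0.712, 0, 0, 0, 0, 0, -0.716, -0.636, 0, 0, 0, 0, 0, -0.784, -0.548, 0, 0, 0, 0, 0, -0.84, -0.456, 0, 0, 0]
}}

```text
t: 4.47
tcp_pos: [549.7, 244.5, 250.2]
ee_rot: [[1.0, -0.001, 0.001], [-0.001, -1.0, -0.001], [0.001, 0.001, -1.0]]
wrist_force: [-29.9, -13.6, 18.1]
width: 0.112
grasp_force: 62.0
```

In the tool's units: -2.5 mm is -0.1, -0.5 mm is -0.02.

Request:
{"fn": "shift_gripper", "kwargs": {
  "steps": [0, -0.1, -0.888, -0.36, 0, 0, 0, 0, -0.024, -0.92, -0.256, 0, 0, 0, 0, -0.024, -0.944, -0.152, 0, 0, 0, 0, -0.024, -0.956, -0.044, 0, 0, 0, 0, -0.02, -0.952, 0.064, 0, 0, 0, 0, -0.02, -0.94, 0.172, 0, 0, 0, 0, -0.02, -0.916, 0.28, 0, 0, 0, 0, 0, 0, 0, 0, 0, 0]
}}

```text
t: 5.48
tcp_pos: [544.1, 410.7, 253.8]
ee_rot: [[1.0, 0.002, 0.0], [0.002, -1.0, 0.002], [0.0, -0.002, -1.0]]
wrist_force: [-1.5, 5.2, 6.9]
width: 0.116
grasp_force: 65.2
```

In the tool's units: 56.2 mm is 2.248, -45 mm is -1.8.

Request:
{"fn": "shift_gripper", "kwargs": {
  "steps": [0.35, 0, 0, 0, 0, 0, 0, 0.35, 0, 0, 0, 0, 0, 0, 0.35, 0, 0, -1.6, 0, 0, 0, 0.35, 0, 0, -1.8, 0, 0, 0, 1, -0.12, 2.248, 0, 0, 0, 0, 1, -0.12, 2.248, 0, 0, 0, 0, 1, -0.12, 2.248, 0, 0, 0, 0, 1, -0.12, 2.248, 0, 0, 0, 0, 1, -0.12, 2.248, 0, 0, 0, 0, 1, -0.12, 2.248, 0, 0, 0, 0, 1, -0.12, 2.248, 0, 0, 0, 0, 1, -0.12, 2.248, 0, 0, 0, 0, 1, -0.12, 2.248, 0, 0, 0, 0, 1, -0.12, 2.248, 0, 0, 0, 0, 1, -0.12, 2.248, 0, 0, 0, 0, 1, -0.12, 2.248, 0, 0, 0, 0, 1, -0.12, 2.248, 0, 0, 0, 0, 1, -0.12, 2.248, 0, 0, 0, 0]
}}

```text
t: 7.72
tcp_pos: [502.0, -381.0, 338.8]
ee_rot: [[1.0, -0.001, 0.0], [-0.001, -1.0, 0.0], [0.0, -0.0, -1.0]]
wrist_force: [1.0, 0.2, 0.0]
width: 1.003
grasp_force: 0.0
```

Request:
{"fn": "shift_gripper", "kwargs": {
  "steps": [1, 0, 0, 2.2, 0, 0, -0.85, 1, 0, 0, 2.2, 0, 0, -0.85, 1, 0, 0, 2.2, 0, 0, -0.85, 1, 0, 0, 0, 0, 0, 0, 1, 0, 0, 0, 0, 0, 0]
}}

```text
t: 8.35
tcp_pos: [503.1, -379.5, 176.6]
ee_rot: [[0.904, 0.427, 0.002], [0.427, -0.904, -0.001], [0.001, 0.002, -1.0]]
wrist_force: [0.2, 0.5, 1.1]
width: 1.002
grasp_force: 0.0
```

Run:
```python
from bench import arm
from h import *
a=arm.read_camera("top");b=arm.read_camera("side");np.savez("pics/top1.npz",**a)
# chuck from side: crop
cv2.imwrite("pics/s1.png",cv2.hconcat([cv2.resize(b["image"][140:220,250:380,::-1],(520,320),interpolation=cv2.INTER_CUBIC),cv2.resize(a["image"][150:270,150:255,::-1],(280,320),interpolation=cv2.INTER_CUBIC)]))
np.savez("pics/side1.npz",**b)
C=cloud(a);I=a["image"].astype(int)
print(arm.observe()["qpos"])
m=(abs(C[...,0]-550)<100)&(C[...,1]>150)&(C[...,1]<440)&(C[...,2]>20)&(C[...,2]<300)
p=C[m&(C[...,2]>90)];print("lid pts",p.min(0),p.max(0))
p=C[m&(C[...,2]>62)&(C[...,2]<85)];print("rim",p.min(0),p.max(0))
```

```text
[-3.93399988e+01  2.10491161e+00  9.24220873e+01 -1.06409248e-04
  8.52522532e+01  2.52794988e+01]
lid pts [467.92634634 335.12446922  90.07678567] [629.15520194 423.95366823 286.95697493]
rim [467.7143813  161.09381806  62.31158065] [635.15504452 378.33504963  84.95273979]
```

View pics/s1.png

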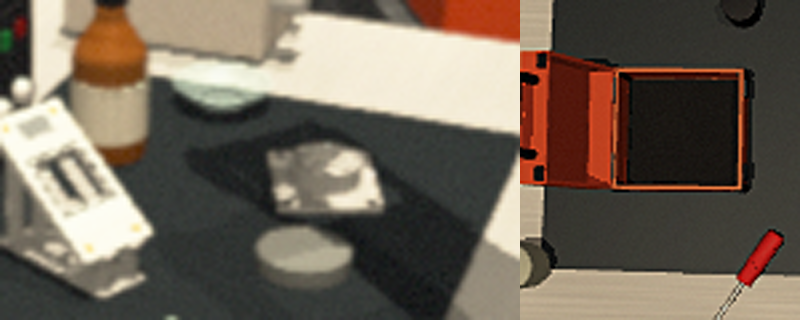

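The lid stands well back and the case is open, with rim corners in the right crop at about (612,68), (747,68), (748,190), (610,190). The chuck flange corners in the left crop are at about (265,148), (350,140), (383,208), (280,215), and it is undisturbed.

Run:
```python
from h import *
t=dict(np.load("pics/top1.npz"));s=dict(np.load("pics/side1.npz"))
q=onz(t,(np.array([(612,68),(747,68),(748,190),(610,190)])-[520,0])/2.667+150-.3,73);print("rim",q.round(1),q.mean(0))
q=onz(s,np.array([(265,148),(350,140),(383,208),(280,215)])/4.+[250,140]-.4,6);print("chuck",q.round(1),q.mean(0))
```

```text
rim [[628.7 341.7  73. ]
 [633.8 163.4  73. ]
 [472.6 156.3  73. ]
 [467.5 337.4  73. ]] [550.64172583 249.71416127  73.        ]
chuck [[ 562.9 -415.8    6. ]
 [ 500.1 -458.4    6. ]
 [ 443.2 -344.8    6. ]
 [ 516.  -302.3    6. ]] [ 505.55703991 -380.33606119    6.        ]
```

Request:
{"fn": "shift_gripper", "kwargs": {
  "steps": [1, -0.056, -0.116, 1.8, 0, 0, 0, 1, 0, 0, 2.2, 0, 0, 0, 1, 0, 0, 1.6, 0, 0, 0, 1, 0, 0, 0.8, 0, 0, 0, 1, 0, 0, 0.4, 0, 0, 0, 1, 0, 0, 0, 0, 0, 0, 1, 0, 0, 0, 0, 0, 0]
}}

```text
t: 9.32
tcp_pos: [500.7, -377.5, 5.6]
ee_rot: [[0.903, 0.431, 0.002], [0.431, -0.903, -0.001], [0.001, 0.002, -1.0]]
wrist_force: [0.6, -0.4, 0.5]
width: 1.003
grasp_force: 0.0
```

Request:
{"fn": "shift_gripper", "kwargs": {
  "steps": [0, 0, 0, 0, 0, 0, 0, 0, 0, 0, 0, 0, 0, 0, 0, 0, 0, 0, 0, 0, 0, 0, 0, 0, 0, 0, 0, 0, 0, 0, 0, 0, 0, 0, 0]
}}

```text
t: 9.95
tcp_pos: [500.8, -377.8, 5.8]
ee_rot: [[0.903, 0.431, 0.002], [0.431, -0.903, -0.002], [0.001, 0.003, -1.0]]
wrist_force: [-0.7, -1.4, 9.7]
width: 0.675
grasp_force: 63.6
```

In the tool's units: -50 mm is -2, -10 mm is -0.4, 8 degrees is 0.8.

Request:
{"fn": "shift_gripper", "kwargs": {
  "steps": [0, 0, 0, -0.4, 0, 0, 0, 0, 0, 0, -1.2, 0, 0, 0, 0, 0, 0, -2, 0, 0, 0, 0, 0, 0, -2, 0, 0, 0, 0, 0, 0, -1.2, 0, 0, 0, 0, 0, 0, 0, 0, 0, 0.8, 0, 0, 0, 0, 0, 0, 0.8, 0, 0, 0, 0, 0, 0, 0.8, 0, 0, 0, 0, 0, 0, 0]
}}

```text
t: 11.08
tcp_pos: [499.7, -376.6, 173.6]
ee_rot: [[1.0, 0.027, -0.001], [0.027, -1.0, 0.001], [-0.001, -0.001, -1.0]]
wrist_force: [0.0, -0.3, -6.2]
width: 0.676
grasp_force: 67.2
```

In the tool's units: -50 mm is -2, -25 mm is -1.

Request:
{"fn": "shift_gripper", "kwargs": {
  "steps": [0, 0.12, -1, 0, 0, 0, 0, 0, 0.216, -2, 0, 0, 0, 0, 0, 0.216, -2, 0, 0, 0, 0, 0, 0.216, -2, 0, 0, 0, 0, 0, 0.216, -2, 0, 0, 0, 0, 0, 0.216, -2, 0, 0, 0, 0, 0, 0.216, -2, 0, 0, 0, 0, 0, 0.216, -2, 0, 0, 0, 0, 0, 0.216, -2, 0, 0, 0, 0, 0, 0.216, -2, 0, 0, 0, 0, 0, 0.216, -2, 0, 0, 0, 0, 0, 0.216, -2, 0, 0, 0, 0, 0, 0.12, -1.2, 0, 0, 0, 0, 0, 0.08, -0.8, 0, 0, 0, 0, 0, 0, 0, 0, 0, 0, 0, 0, 0, 0, 0, 0, 0, 0, 0, 0, 0, 0, 0, 0, 0]
}}

```text
t: 13.2
tcp_pos: [550.9, 248.8, 174.1]
ee_rot: [[1.0, 0.026, 0.0], [0.026, -1.0, -0.0], [0.0, 0.0, -1.0]]
wrist_force: [-0.4, -0.1, -7.4]
width: 0.678
grasp_force: 67.5
```

Run:
```python
from bench import arm
from h import *
a=arm.read_camera("top");b=arm.read_camera("side");np.savez("pics/side2.npz",**b);np.savez("pics/top2.npz",**a)
cv2.imwrite("pics/s2.png",cv2.hconcat([cv2.resize(b["image"][170:330,150:310,::-1],(480,480),interpolation=cv2.INTER_CUBIC),cv2.resize(a["image"][150:270,150:230,::-1],(320,480),interpolation=cv2.INTER_CUBIC)]))
```

```text
(no output)
```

View pics/s2.png

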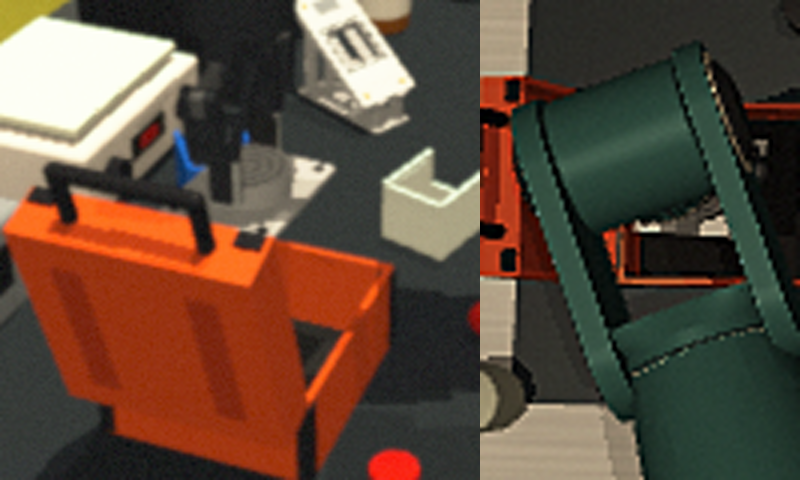

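The chuck hangs level and square over the open case. Before descending I check the wrist's clearance to the lid from depth.

Run:
```python
from h import *
t=dict(np.load("pics/top2.npz"));C=cloud(t);I=t["image"].astype(int)
g=(I[...,1]>I[...,0]+12)&(C[...,2]>200)&(C[...,1]>200)&(C[...,0]>420)
p=C[g]
for y in range(230,420,15):
    k=p[abs(p[:,1]-y)<7.5]
    if len(k):print(y,len(k),k[:,2].min().round(),k[:,2].max().round(),k[:,0].min().round(),k[:,0].max().round())
s=dict(np.load("pics/side2.npz"));C=cloud(s);I=s["image"].astype(int)
g=(I[...,1]>I[...,0]+12)&(I[...,1]<120)&(C[...,2]>150)&(C[...,1]>150)&(C[...,0]>420);p=C[g];print(len(p),np.nanmin(p,0),np.nanmax(p,0))
```

```text
230 240 383.0 527.0 420.0 608.0
245 223 379.0 525.0 422.0 602.0
260 259 434.0 529.0 422.0 599.0
275 309 431.0 528.0 422.0 590.0
290 211 483.0 526.0 453.0 584.0
305 128 480.0 526.0 492.0 578.0
320 51 470.0 518.0 531.0 580.0
335 1 486.0 486.0 572.0 572.0
395 2 241.0 242.0 472.0 485.0
4951 [420.0064768  152.97233264 172.4943181 ] [615.21955278 332.86313858 528.85937544]
```

Request:
{"fn": "shift_gripper", "kwargs": {
  "steps": [0, 0, 0, 0, 0, 0, 0],
  "lines": "1,1"
}}

```text
t: 13.42
```

In the tool's units: 40 mm is 1.6, 20 mm is 0.8.

Request:
{"fn": "shift_gripper", "kwargs": {
  "steps": [0, 0, -0.04, 1.6, 0, 0, 0, 0, 0, 0, 1.8, 0, 0, 0, 0, 0, 0, 1.6, 0, 0, 0, 0, 0, 0, 0.8, 0, 0, 0, 0, 0, 0, 0.4, 0, 0, 0, 0, 0, 0, 0.16, 0, 0, 0, 0, 0, 0, 0.12, 0, 0, 0, 0, 0, 0, 0, 0, 0, 0]
}}

```text
t: 14.42
tcp_pos: [551.2, 250.8, 12.7]
ee_rot: [[1.0, 0.026, 0.001], [0.026, -1.0, 0.0], [0.001, -0.0, -1.0]]
wrist_force: [-0.0, 0.4, -8.1]
width: 0.681
grasp_force: 67.3
```

In the tool's units: 1.2 mm is 0.048, 0.8 mm is 0.032.

Request:
{"fn": "shift_gripper", "kwargs": {
  "steps": [0, 0, 0, 0.048, 0, 0, 0, 0, 0, 0, 0.032, 0, 0, 0, 0, 0, 0, 0, 0, 0, 0]
}}

```text
t: 14.8
tcp_pos: [551.2, 250.8, 10.9]
ee_rot: [[1.0, 0.026, 0.001], [0.026, -1.0, 0.0], [0.001, -0.0, -1.0]]
wrist_force: [-4.1, -0.6, 5.4]
width: 0.676
grasp_force: 68.9
```

Request:
{"fn": "shift_gripper", "kwargs": {
  "steps": [0.85, 0, 0, 0, 0, 0, 0, 0.85, 0, 0, 0, 0, 0, 0, 0.85, 0, 0, 0, 0, 0, 0, 0.85, 0, 0, 0, 0, 0, 0]
}}

```text
t: 15.3
tcp_pos: [550.9, 250.6, 10.0]
ee_rot: [[1.0, 0.026, 0.0], [0.026, -1.0, 0.0], [0.0, -0.0, -1.0]]
wrist_force: [0.4, 0.2, -0.2]
width: 0.85
grasp_force: 0.0
```

Careful with the scale: shifts go in units of 25 mm and turns go in units of 10 degrees. That gives: -55 mm is -2.2, 51.4 mm is 2.056, 9.2 degrees is 0.92.

Request:
{"fn": "shift_gripper", "kwargs": {
  "steps": [0.85, 0, 0, -1, 0, 0, 0, 0.85, 0, 0, -2, 0, 0, 0, 0.85, 0, 0, -2.2, 0, 0, 0, 0.85, 0, 0, -2.2, 0, 0, 0, 1, 0.216, 2.056, 0, 0, 0, 0, 1, 0.216, 2.056, 0, 0, 0, 0, 1, 0.216, 2.056, 0, 0, 0, 0, 1, 0.216, 2.056, 0, 0, 0, 0, 1, 0.216, 2.056, 0, 0, 0, 0, 1, 0.216, 2.056, 0, 0, 0, 0, 1, 0.216, 2.056, 0, 0, 0, 0, 1, 0.216, 2.056, 0, 0, 0, 0, 1, 0, 0, 0, 0, 0, 0.92, 1, 0, 0, 0, 0, 0, 0.92, 1, 0, 0, 0, 0, 0, 0.93, 1, 0, 0, 0, 0, 0.875, 0, 1, 0, 0, 0, 0, 0.875, 0, 1, 0, 0, 0, 0, 0.875, 0, 1, 0, 0, 0, 0, 0.875, 0, 1, 0, 0, 0, 0, 0, 0]
}}

```text
t: 17.8
tcp_pos: [603.6, -158.5, 194.0]
ee_rot: [[0.736, -0.441, 0.514], [-0.361, -0.898, -0.253], [0.573, 0.0, -0.82]]
wrist_force: [0.4, 0.8, -0.7]
width: 0.999
grasp_force: 0.0
```

Run:
```python
from bench import arm
from h import *
import math
s=arm.observe();print(s["qpos"].round(1) if hasattr(s["qpos"],"round") else s["qpos"])
R=np.array(s["ee_rot"]);p=np.array(s["tcp_pos"]);n=np.array([-.515,.253,.819]);mid=np.array([646.6,-179.5,65.5])
print("R",R.round(3),"to TCP target", R.T@(mid-18*n-p), "width dir err",R[:,1]@np.array([.897,-.4415,0]))
a=arm.read_camera("top");b=arm.read_camera("side")
C=b["image"][120:210,225:345,::-1];D=a["image"][150:240,150:270,::-1]
cv2.imwrite("pics/s3.png",cv2.hconcat([cv2.resize(C,(400,300),interpolation=cv2.INTER_CUBIC),cv2.resize(D,(400,300),interpolation=cv2.INTER_CUBIC)]))
np.savez("pics/top3.npz",**a);np.savez("pics/side3.npz",**b)
```

```text
[-13.8 -18.7 114.3  -9.2  50.5 106. ]
R [[ 0.736 -0.441  0.514]
 [-0.361 -0.898 -0.253]
 [ 0.573  0.    -0.82 ]] to TCP target [-34.33649611  -0.16742866 150.7766582 ] width dir err 0.0009670782070735166
```

View pics/s3.png

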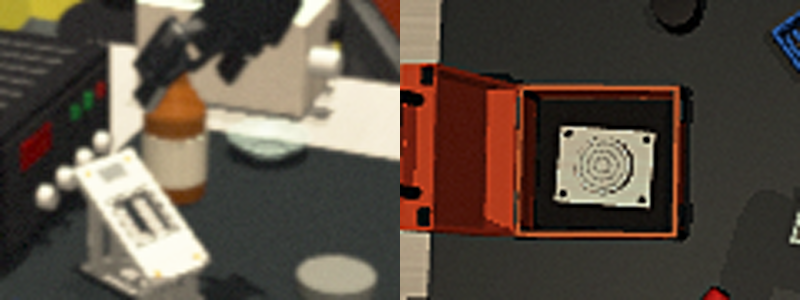

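Run:
```python
from h import *
t=dict(np.load("pics/top3.npz"))
f=lambda l:(np.array(l)-[400,0])/3.333+150-.35
print(onz(t,f([(602,165)]),29), onz(t,f([(562,126),(655,133),(650,206),(556,200)]),11).round(1), onz(t,f([(562,126),(655,133),(650,206),(556,200)]),11).mean(0), "rim",onz(t,f([(517,87),(680,87),(678,240),(515,232)]),73).round(1))
```

```text
[[549.91863178 253.14089943  29.        ]] [[592.7 301.2  11. ]
 [588.  199.4  11. ]
 [508.  201.8  11. ]
 [511.6 304.4  11. ]] [550.07903892 251.67354268  11.        ] rim [[626.7 339.7  73. ]
 [631.7 167.4  73. ]
 [469.9 163.7  73. ]
 [473.4 335.2  73. ]]
```

Request:
{"fn": "shift_gripper", "kwargs": {
  "steps": [1, -1.372, 0, 0, 0, 0, 0, 1, 0, 0, 1.8, 0, 0, 0, 1, 0, 0, 1.8, 0, 0, 0, 1, 0, 0, 1.2, 0, 0, 0, 1, 0, 0, 0.6, 0, 0, 0, 1, 0, 0, 0.4, 0, 0, 0, 1, 0, 0, 0.24, 0, 0, 0, 1, 0, 0, 0, 0, 0, 0, 1, 0, 0, 0, 0, 0, 0]
}}

```text
t: 19.02
tcp_pos: [657.5, -185.0, 52.5]
ee_rot: [[0.735, -0.441, 0.515], [-0.361, -0.897, -0.253], [0.574, -0.0, -0.819]]
wrist_force: [-0.6, 0.1, 0.3]
width: 0.999
grasp_force: 0.0
```

Request:
{"fn": "shift_gripper", "kwargs": {
  "steps": [0, 0, 0, 0, 0, 0, 0, 0, 0, 0, 0, 0, 0, 0, 0, 0, 0, 0, 0, 0, 0, 0, 0, 0, 0, 0, 0, 0]
}}

```text
t: 19.52
tcp_pos: [657.4, -185.0, 52.6]
ee_rot: [[0.735, -0.441, 0.515], [-0.361, -0.897, -0.253], [0.574, 0.0, -0.819]]
wrist_force: [-10.2, 3.2, 9.3]
width: 0.783
grasp_force: 63.0
```

Request:
{"fn": "shift_gripper", "kwargs": {
  "steps": [0, 0, 0, -0.2, 0, 0, 0, 0, 0, 0, -0.6, 0, 0, 0, 0, 0, 0, -1.6, 0, 0, 0, 0, 0, 0, -2, 0, 0, 0, 0, 0, 0, -1.6, 0, 0, 0, 0, 0, 0, 0, 0, 0, 0, 0, 0, 0, 0, 0, 0, 0]
}}

```text
t: 20.4
tcp_pos: [579.9, -147.0, 173.9]
ee_rot: [[0.735, -0.441, 0.514], [-0.362, -0.897, -0.253], [0.573, 0.0, -0.82]]
wrist_force: [0.1, 0.1, -2.6]
width: 0.776
grasp_force: 69.7
```

Run:
```python
from bench import arm
from h import *
a=arm.read_camera("top");b=arm.read_camera("side")
C=b["image"][60:210,205:345,::-1]
cv2.imwrite("pics/s4.png",cv2.resize(C,(560,600),interpolation=cv2.INTER_CUBIC))
np.savez("pics/side4.npz",**b)
```

```text
(no output)
```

View pics/s4.png

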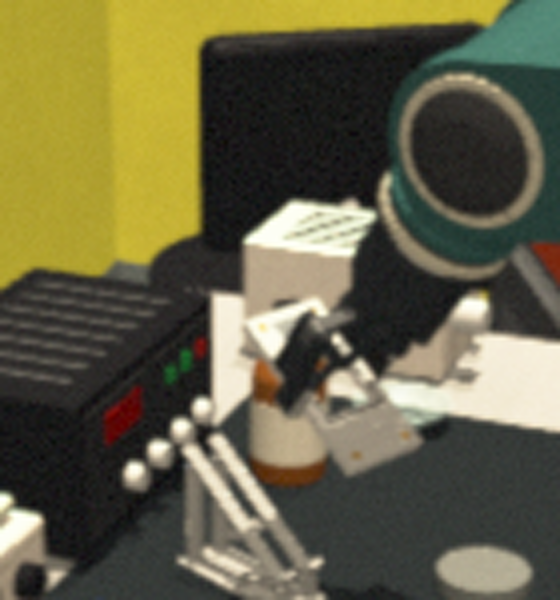

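The holder is in the grip, lifted off the rest, with its near long edge from (250,355) to (350,475) and the fingertip around (290,405), near the middle. I measure its offset along its length.

Run:
```python
from bench import arm
from h import *
c=dict(np.load("pics/side4.npz"));s=arm.observe();R=np.array(s["ee_rot"]);p=np.array(s["tcp_pos"])
C=cloud(c);L=(C-p)@R;I=c["image"].astype(int)
m=(abs(L[...,0])<100)&(abs(L[...,1])<55)&(abs(L[...,2]+20)<25)
for thr in(70,90):
    q=L[m&(I.min(2)>thr)];print(len(q),np.percentile(q,[1,50,99],axis=0).round(1))
uv=(np.array([(250,355),(350,475),(325,300),(425,435)])/4.+[205,60]-.4)
# intersect with the plate's plane (tool z=-20 +-)
K=c["intrinsics"];T=c["camera_from_world"];o=-T[:3,:3].T@T[:3,3];r=np.c_[(uv-[K[0,2],K[1,2]])/K[0,0],np.ones(4)]@T[:3,:3]
oo=(o-p)@R;rr=r@R
for z in(-22,-14):print((oo+rr*((z-oo[2])/rr[:,2])[:,None]).round(1))
```

```text
578 [[-65.7 -43.2 -34.3]
 [-27.6  -9.7 -22.5]
 [ 64.   32.7 -13.1]]
546 [[-65.7 -39.8 -27.8]
 [-27.8  -9.2 -22.5]
 [ 64.   32.1 -13. ]]
[[ 39.5 -47.8 -22. ]
 [-67.4 -37.4 -22. ]
 [ 61.3  39.  -22. ]
 [-60.9  40.  -22. ]]
[[ 43.5 -40.8 -14. ]
 [-64.4 -30.3 -14. ]
 [ 65.5  46.7 -14. ]
 [-57.8  47.8 -14. ]]
```

In the tool's units: -30 mm is -1.2, -45 mm is -1.8, -9.2 degrees is -0.92.

Request:
{"fn": "shift_gripper", "kwargs": {
  "steps": [0, 0, 0, 0, 0, -0.875, 0, 0, 0, 0, 0, 0, -0.875, 0, 0, 0, 0, 0, 0, -0.875, 0, 0, 0, 0, 0, 0, -0.875, 0, 0, 0, 0, 0, 0, 0, -0.92, 0, 0, 0, 0, 0, 0, -0.92, 0, 0, 0, 0, 0, 0, -0.92, 0, -0.08, -1.6, 0, 0, 0, 0, 0, -0.08, -1.8, 0, 0, 0, 0, 0, -0.08, -1.8, 0, 0, 0, 0, 0, -0.08, -1.8, 0, 0, 0, 0, 0, -0.08, -1.8, 0, 0, 0, 0, 0, -0.08, -1.8, 0, 0, 0, 0, 0, -0.08, -1.8, 0, 0, 0, 0, 0, -0.08, -1.8, 0, 0, 0, 0, 0, -0.08, -1.2, 0, 0, 0, 0, 0, -0.064, -0.6, 0, 0, 0, 0, 0, 0, 0, 0, 0, 0, 0, 0, 0, 0, 0, 0, 0, 0]
}}

```text
t: 22.88
tcp_pos: [551.0, 251.3, 174.1]
ee_rot: [[1.0, 0.024, -0.0], [0.024, -1.0, -0.0], [-0.0, 0.0, -1.0]]
wrist_force: [0.9, 0.3, -1.4]
width: 0.776
grasp_force: 69.6
```

Request:
{"fn": "shift_gripper", "kwargs": {
  "steps": [0, 0, 0, 1.6, 0, 0, 0, 0, 0, 0, 1.8, 0, 0, 0, 0, 0, 0, 1.6, 0, 0, 0, 0, 0, 0, 0.8, 0, 0, 0, 0, 0, 0, 0.28, 0, 0, 0, 0, 0, 0, 0.12, 0, 0, 0, 0, 0, 0, 0, 0, 0, 0, 0, 0, 0, 0, 0, 0, 0]
}}

```text
t: 23.88
tcp_pos: [551.2, 252.5, 20.5]
ee_rot: [[1.0, 0.025, 0.001], [0.025, -1.0, 0.001], [0.001, -0.001, -1.0]]
wrist_force: [-0.1, 0.4, -2.1]
width: 0.779
grasp_force: 69.6
```

Request:
{"fn": "shift_gripper", "kwargs": {
  "steps": [0, 0, 0, 0.06, 0, 0, 0, 0, 0, 0, 0, 0, 0, 0]
}}

```text
t: 24.12
tcp_pos: [550.7, 252.3, 18.0]
ee_rot: [[1.0, 0.025, 0.0], [0.025, -1.0, 0.0], [0.0, -0.0, -1.0]]
wrist_force: [0.5, -0.1, -0.9]
width: 0.775
grasp_force: 69.6
```

In the tool's units: 1.2 mm is 0.048.

Request:
{"fn": "shift_gripper", "kwargs": {
  "steps": [0, 0, 0, 0.048, 0, 0, 0, 0, 0, 0, 0, 0, 0, 0]
}}

```text
t: 24.38
tcp_pos: [550.7, 252.2, 16.7]
ee_rot: [[1.0, 0.025, -0.0], [0.025, -1.0, -0.0], [-0.0, 0.0, -1.0]]
wrist_force: [-0.8, -0.0, -0.9]
width: 0.78
grasp_force: 69.6
```

Request:
{"fn": "shift_gripper", "kwargs": {
  "steps": [0, 0, 0, 0.04, 0, 0, 0, 0, 0, 0, 0, 0, 0, 0]
}}

```text
t: 24.62
tcp_pos: [550.7, 252.2, 15.7]
ee_rot: [[1.0, 0.025, -0.0], [0.025, -1.0, -0.0], [-0.0, 0.0, -1.0]]
wrist_force: [-0.0, 0.0, -1.8]
width: 0.781
grasp_force: 69.6
```

Request:
{"fn": "shift_gripper", "kwargs": {
  "steps": [0, 0, 0, 0.04, 0, 0, 0, 0, 0, 0, 0, 0, 0, 0]
}}

```text
t: 24.88
tcp_pos: [550.7, 252.2, 14.7]
ee_rot: [[1.0, 0.025, -0.0], [0.025, -1.0, -0.0], [-0.0, 0.0, -1.0]]
wrist_force: [0.7, 0.0, -1.0]
width: 0.775
grasp_force: 69.6
```

In the tool's units: 0.8 mm is 0.032.

Request:
{"fn": "shift_gripper", "kwargs": {
  "steps": [0, 0, 0, 0.032, 0, 0, 0, 0, 0, 0, 0, 0, 0, 0]
}}

```text
t: 25.12
tcp_pos: [550.7, 252.2, 13.9]
ee_rot: [[1.0, 0.025, -0.0], [0.025, -1.0, -0.0], [-0.0, 0.0, -1.0]]
wrist_force: [0.3, 0.2, -1.6]
width: 0.779
grasp_force: 69.6
```

In the tool's units: 0.8 mm is 0.032.

Request:
{"fn": "shift_gripper", "kwargs": {
  "steps": [0, 0, 0, 0.032, 0, 0, 0, 0, 0, 0, 0, 0, 0, 0]
}}

```text
t: 25.38
tcp_pos: [550.8, 252.3, 13.8]
ee_rot: [[1.0, 0.025, 0.0], [0.025, -1.0, -0.0], [0.0, 0.0, -1.0]]
wrist_force: [-4.0, -0.6, 5.2]
width: 0.776
grasp_force: 70.3
```

Request:
{"fn": "shift_gripper", "kwargs": {
  "steps": [0, 0, 0, 0.032, 0, 0, 0, 0, 0, 0, 0, 0, 0, 0]
}}

```text
t: 25.62
tcp_pos: [550.9, 252.3, 13.7]
ee_rot: [[1.0, 0.025, 0.0], [0.025, -1.0, -0.0], [0.0, 0.0, -1.0]]
wrist_force: [-8.2, -2.9, 13.2]
width: 0.781
grasp_force: 71.1
```

Request:
{"fn": "shift_gripper", "kwargs": {
  "steps": [0.97, 0, 0, -0.04, 0, 0, 0, 0.97, 0, 0, 0, 0, 0, 0, 0.97, 0, 0, 0, 0, 0, 0, 0.97, 0, 0, 0, 0, 0, 0, 0.97, 0, 0, -1.2, 0, 0, 0, 1, 0, 0, -2, 0, 0, 0, 1, 0, 0, -2, 0, 0, 0, 1, 0, 0, -1.6, 0, 0, 0, 1, -0.504, 1.968, 0, 0, 0, 0, 1, -0.504, 1.968, 0, 0, 0, 0, 1, -0.504, 1.968, 0, 0, 0, 0, 1, -0.504, 1.968, 0, 0, 0, 0, 1, -0.504, 1.968, 0, 0, 0, 0, 1, 0, 0, 0.4, 0, 0, -1.045, 1, 0, 0, 0.4, 0, 0, -1.045, 1, 0, 0, 0.4, 0, 0, -1.045, 1, 0, 0, 0.4, 0, 0, -1.045, 1, 0, 0, 0.4, 0, 0, -1.045, 1, 0, 0, 0.4, 0, 0, -1.045, 1, 0, 0, 0, 0, 0, -1.045]
}}

```text
t: 28.12
tcp_pos: [493.5, 4.8, 122.5]
ee_rot: [[0.26, 0.966, -0.001], [0.966, -0.26, 0.0], [-0.0, -0.001, -1.0]]
wrist_force: [-0.3, 0.4, 0.5]
width: 1.0
grasp_force: 0.0
```

Run:
```python
from bench import arm
from h import *
a=arm.read_camera("top");np.savez("pics/top5.npz",**a)
cv2.imwrite("pics/s5.png",cv2.resize(a["image"][150:240,150:290,::-1],(700,450),interpolation=cv2.INTER_CUBIC))
```

Request:
{"fn": "shift_gripper", "kwargs": {
  "steps": [1, 0, 0, 0, 0, 0, 0]
}}

```text
t: 28.3
tcp_pos: [493.9, 4.8, 123.5]
ee_rot: [[0.27, 0.963, 0.0], [0.963, -0.27, 0.0], [0.0, 0.0, -1.0]]
wrist_force: [0.1, -0.6, 0.4]
width: 0.997
grasp_force: 0.0
```

View pics/s5.png

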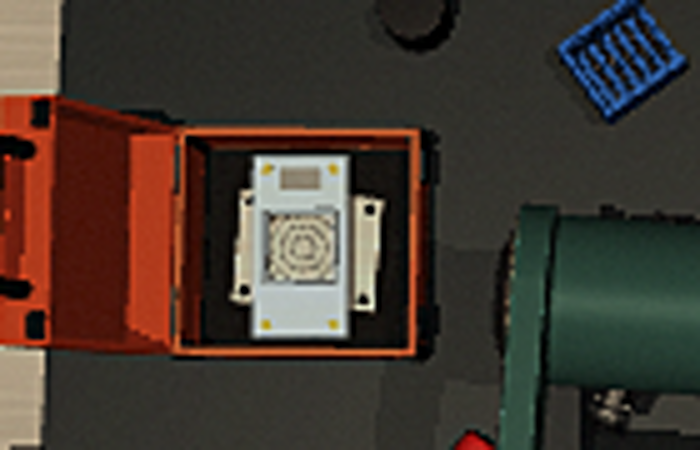

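The holder lies square and centred on the chuck, corners (252,154), (350,156), (349,338), (253,338); table rings at about (303,247).

Run:
```python
from h import *
t=dict(np.load("pics/top5.npz"))
f=lambda l:np.array(l)/5.+150-.4
print(onz(t,f([(252,154),(350,156),(349,338),(253,338)]),37).mean(0), onz(t,f([(303,247)]),29))
```

```text
[550.36609024 253.62693004  37.        ] [[550.47206795 253.36462642  29.        ]]
```

Request:
{"fn": "shift_gripper", "kwargs": {
  "steps": [1, 0, 0, 1.6, 0, 0, 0, 1, 0, 0, 1.2, 0, 0, 0, 1, 0, 0, 0.64, 0, 0, 0, 1, 0, 0, 0.32, 0, 0, 0, 1, 0, 0, 0, 0, 0, 0, 0, 0, 0, 0, 0, 0, 0, 0, 0, 0, 0, 0, 0, 0, 0, 0, 0, 0, 0, 0, 0, 0, 0, 0, 0, 0, 0, 0]
}}

```text
t: 29.42
tcp_pos: [494.6, 4.8, 30.7]
ee_rot: [[0.266, 0.964, 0.002], [0.964, -0.266, -0.0], [0.0, 0.002, -1.0]]
wrist_force: [-0.7, -0.5, 7.6]
width: 0.709
grasp_force: 65.9
```

In the tool's units: 30 mm is 1.2, -10 mm is -0.4, -8.3 degrees is -0.83.

Request:
{"fn": "shift_gripper", "kwargs": {
  "steps": [0, 0, 0, -0.4, 0, 0, 0, 0, 0, 0, -1.6, 0, 0, 0, 0, 0, 0, -2, 0, 0, 0, 0, 0, 0, -2, 0, 0, 0, 0, 0, 0, -0.8, 0, 0, -0.83, 0, 0, 0, 0, 0, 0, -0.83, 0, 0, 0, 0, 0, 0, 0, 0, 1.2, 0.28, 0, 0, 0, 0, 0, 1.72, 0.42, 0, 0, 0, 0, 0, 1.72, 0.42, 0, 0, 0, 0, 0, 1.72, 0.42, 0, 0, 0, 0, 0, 1.72, 0.42, 0, 0, 0, 0, 0, 1.2, 0.32, 0, 0, 0, 0, 0, 0.56, 0.16, 0, 0, 0, 0, 0, 0, 0, 0, 0, 0, 0, 0, 0, 0, 0, 0, 0, 0]
}}

```text
t: 31.42
tcp_pos: [549.8, 251.0, 199.5]
ee_rot: [[-0.019, 1.0, -0.0], [1.0, 0.019, -0.0], [-0.0, -0.0, -1.0]]
wrist_force: [-0.0, 0.3, 0.4]
width: 0.71
grasp_force: 65.3
```

Request:
{"fn": "shift_gripper", "kwargs": {
  "steps": [0, 0.04, 0.02, 1.4, 0, 0, 0, 0, 0, 0, 1.6, 0, 0, 0, 0, 0, 0, 1.2, 0, 0, 0, 0, 0, 0, 0.48, 0, 0, 0, 0, 0, 0, 0.32, 0, 0, 0, 0, 0, 0, 0.12, 0, 0, 0, 0, 0, 0, 0.06, 0, 0, 0, 0, 0, 0, 0, 0, 0, 0]
}}

```text
t: 32.42
tcp_pos: [550.5, 253.1, 70.4]
ee_rot: [[-0.02, 1.0, 0.001], [1.0, 0.02, 0.0], [0.0, 0.001, -1.0]]
wrist_force: [-0.3, -0.1, -1.1]
width: 0.712
grasp_force: 65.3
```

Request:
{"fn": "shift_gripper", "kwargs": {
  "steps": [0, 0, 0, 0.04, 0, 0, 0, 0, 0, 0, 0, 0, 0, 0]
}}

```text
t: 32.67
tcp_pos: [550.3, 253.0, 69.0]
ee_rot: [[-0.02, 1.0, 0.0], [1.0, 0.02, 0.0], [0.0, 0.0, -1.0]]
wrist_force: [0.0, 0.2, -0.4]
width: 0.711
grasp_force: 65.3
```

In the tool's units: 1 mm is 0.04.

Request:
{"fn": "shift_gripper", "kwargs": {
  "steps": [0, 0, 0, 0.04, 0, 0, 0, 0, 0, 0, 0, 0, 0, 0]
}}

```text
t: 32.92
tcp_pos: [550.3, 253.0, 67.8]
ee_rot: [[-0.02, 1.0, -0.0], [1.0, 0.02, -0.0], [-0.0, -0.0, -1.0]]
wrist_force: [-0.6, -0.2, -0.9]
width: 0.718
grasp_force: 65.3
```

Request:
{"fn": "shift_gripper", "kwargs": {
  "steps": [0, 0, 0, 0.04, 0, 0, 0, 0, 0, 0, 0, 0, 0, 0]
}}

```text
t: 33.17
tcp_pos: [550.4, 253.0, 67.7]
ee_rot: [[-0.02, 1.0, 0.0], [1.0, 0.02, 0.0], [0.0, 0.0, -1.0]]
wrist_force: [-4.5, -1.7, 8.0]
width: 0.715
grasp_force: 66.3
```

In the tool's units: -45 mm is -1.8, -0.8 mm is -0.032, 10.1 degrees is 1.01.

Request:
{"fn": "shift_gripper", "kwargs": {
  "steps": [0.95, 0, 0, -0.032, 0, 0, 0, 0.95, 0, 0, 0, 0, 0, 0, 0.95, 0, 0, 0, 0, 0, 0, 0.95, 0, 0, 0, 0, 0, 0, 0.95, 0, 0, -1, 0, 0, 0, 0.95, 0, 0, -2, 0, 0, 0, 0.6, 0, 0, -2, 0, 0, 0, 0.35, 0, 0, -2, 0, 0, 0, 0.35, 0, 0, -2, 0, 0, 0, 0.35, 0, 0, -1.8, 0, 0, 0, 0.35, 0, 0, 0, 0, 0, 1.01, 0.35, 0, 0, 0, 0, 0, 1.01, 0.35, 0, 0, 0, 0, 0, 1.01, 0.35, 0, 0, 0, 0, 0, 1.01, 0.35, 0, 0, 0, 0, 0, 1.01, 0.35, 0, 0, 0, 0, 0, 1.01, 0.35, 0, 0, 0, 0, 0, 1.01, 0.35, 0, 0, 0, 0, 0, 1.01, 0.35, 0, 0, 0, 0, 0, 1.01, 0.35, 0, 0, 0, 0, 0, 0]
}}

```text
t: 35.67
tcp_pos: [550.3, 253.0, 337.6]
ee_rot: [[1.0, 0.006, -0.0], [0.006, -1.0, -0.0], [-0.0, 0.0, -1.0]]
wrist_force: [0.6, 0.1, 0.3]
width: 0.349
grasp_force: 0.0
```

```bash
python3 - <<'E'
from bench import arm
from h import *
a=arm.read_camera("top");b=arm.read_camera("side")
C=cloud(b);I=b["image"].astype(int)
m=(abs(C[...,0]-550)<90)&(C[...,1]>180)&(C[...,1]<330)&(C[...,2]>74)&(C[...,2]<130)&(I.min(2)>90)
q=C[m];print(len(q),rect(q) if len(q)>4 else"",np.median(q,0),q.max(0))
cv2.imwrite("pics/s6.png",cv2.hconcat([cv2.resize(b["image"][130:310,130:310,::-1],(500,500),interpolation=cv2.INTER_CUBIC),cv2.resize(a["image"][150:270,150:220,::-1],(292,500),interpolation=cv2.INTER_CUBIC)]))
E
```

```text
62 (array([499.4, 264.4]), array([ 21.6, 104.6]), 39.2) [522.00009345 236.96800766  88.17677648] [526.08219012 311.37083231  95.91138864]
```

View pics/s6.png

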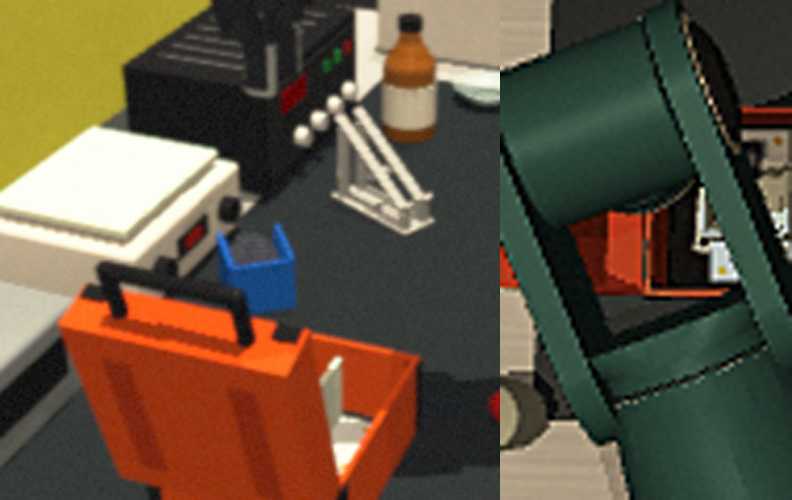

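The cassette stands upright in the case and the lid is where I left it, so I go back to the handle.

In the tool's units: -52.6 mm is -2.104, 40 mm is 1.6.

Request:
{"fn": "shift_gripper", "kwargs": {
  "steps": [0.35, -0.068, -2.104, 0, 0, 0, 0, 0.35, -0.068, -2.104, 0, 0, 0, 0, 0.35, -0.068, -2.104, 0, 0, 0, 0, 0.35, 0, 0, 0, 0, 0, 0, 0.35, 0, 0, 1.6, 0, 0, 0, 0.35, 0, 0, 1.2, 0, 0, 0, 0.35, 0, 0, 0.52, 0, 0, 0, 0.35, 0, 0, 0, 0, 0, 0, 0, 0, 0, 0, 0, 0, 0, 0, 0, 0, 0, 0, 0, 0, 0, 0, 0, 0, 0, 0, 0, 0, 0, 0, 0, 0, 0, 0]
}}

```text
t: 37.28
tcp_pos: [544.9, 411.1, 256.4]
ee_rot: [[1.0, 0.005, 0.002], [0.005, -1.0, 0.001], [0.002, -0.001, -1.0]]
wrist_force: [1.1, 0.5, 7.1]
width: 0.117
grasp_force: 58.9
```

In the tool's units: 23.9 mm is 0.956, 23.8 mm is 0.952.

Request:
{"fn": "shift_gripper", "kwargs": {
  "steps": [0, 0.016, 0.916, -0.28, 0, 0, 0, 0, 0.016, 0.94, -0.172, 0, 0, 0, 0, 0.016, 0.952, -0.064, 0, 0, 0, 0, 0.02, 0.956, 0.044, 0, 0, 0, 0, 0.02, 0.944, 0.152, 0, 0, 0, 0, 0.02, 0.92, 0.256, 0, 0, 0, 0, 0.02, 0.888, 0.36, 0, 0, 0]
}}

```text
t: 38.15
tcp_pos: [548.7, 247.2, 248.5]
ee_rot: [[1.0, 0.005, 0.002], [0.005, -1.0, 0.001], [0.002, -0.001, -1.0]]
wrist_force: [1.5, 3.1, 4.0]
width: 0.115
grasp_force: 66.6
```

In the tool's units: 22.1 mm is 0.884, 21 mm is 0.84.

Request:
{"fn": "shift_gripper", "kwargs": {
  "steps": [0, 0.016, 0.84, 0.456, 0, 0, 0, 0, 0.016, 0.784, 0.548, 0, 0, 0, 0, 0.016, 0.716, 0.636, 0, 0, 0, 0, 0.012, 0.64, 0.712, 0, 0, 0, 0, 0.012, 0.556, 0.78, 0, 0, 0, 0, 0.008, 0.464, 0.836, 0, 0, 0, 0, 0.008, 0.364, 0.884, 0, 0, 0, 0, 0, 0, 0, 0, 0, 0]
}}

```text
t: 39.15
tcp_pos: [551.1, 136.7, 124.0]
ee_rot: [[1.0, 0.004, -0.001], [0.004, -1.0, -0.003], [-0.001, 0.003, -1.0]]
wrist_force: [2.3, -10.2, 0.8]
width: 0.116
grasp_force: 74.4
```

In the tool's units: 14.5 mm is 0.58, 8 mm is 0.32.

Request:
{"fn": "shift_gripper", "kwargs": {
  "steps": [0, 0.004, 0.18, 0.52, 0, 0, 0, 0, 0.004, 0.104, 0.5, 0, 0, 0, 0, 0, 0.104, 0.58, 0, 0, 0, 0, 0, 0.04, 0.32, 0, 0, 0, 0, 0, 0, 0, 0, 0, 0]
}}

```text
t: 39.78
tcp_pos: [551.3, 125.7, 76.6]
ee_rot: [[1.0, 0.004, -0.001], [0.004, -1.0, -0.004], [-0.001, 0.004, -1.0]]
wrist_force: [2.3, -17.2, -1.4]
width: 0.111
grasp_force: 76.7
```

Request:
{"fn": "shift_gripper", "kwargs": {
  "steps": [0, 0, 0.012, 0.132, 0, 0, 0, 0, 0, 0, 0.08, 0, 0, 0, 0, 0, 0, 0, 0, 0, 0]
}}

```text
t: 40.15
tcp_pos: [551.4, 125.2, 71.8]
ee_rot: [[1.0, 0.004, -0.001], [0.004, -1.0, -0.004], [-0.001, 0.004, -1.0]]
wrist_force: [1.5, -21.7, 0.3]
width: 0.116
grasp_force: 77.2
```

In the tool's units: 1.5 mm is 0.06.

Request:
{"fn": "shift_gripper", "kwargs": {
  "steps": [0, 0, 0.06, 0.06, 0, 0, 0, 0, 0, 0, 0.06, 0, 0, 0, 0, 0, 0, 0, 0, 0, 0]
}}

```text
t: 40.52
tcp_pos: [551.4, 124.9, 69.0]
ee_rot: [[1.0, 0.004, -0.0], [0.004, -1.0, -0.002], [-0.0, 0.002, -1.0]]
wrist_force: [2.2, -10.8, 0.9]
width: 0.113
grasp_force: 77.0
```

Create lid.py:
```python
from bench import arm
from h import *
c=arm.read_camera("side");C=cloud(c);I=c["image"].astype(int)
m=(C[...,0]>440)&(C[...,0]<660)&(C[...,1]>150)&(C[...,1]<350)&(I[...,0]>110)&(I[...,1]<I[...,0]*.55)&(C[...,2]>98)
p=C[m];rng=np.random.default_rng(0);best=None
for _ in range(300):
    a=p[rng.choice(len(p),3,False)];n=np.cross(a[1]-a[0],a[2]-a[0]);n/=np.linalg.norm(n)+1e-9
    k=abs((p-a[0])@n)<4
    if best is None or k.sum()>best.sum():best=k
pp=p[best];c0=pp.mean(0);n=np.linalg.svd(pp-c0)[2][2];n*=np.sign(n[2]);print(len(p),best.sum(),c0.round(1),n.round(4),"tilt y rad",np.arctan2(n[1],n[2]))
```

```bash
python3 lid.py
```

```text
3971 3622 [549.9 260.5 111.3] [-0.0026  0.004   1.    ] tilt y rad 0.0039646232342539596
```

In the tool's units: 1 mm is 0.04, 1.5 mm is 0.06.

Request:
{"fn": "shift_gripper", "kwargs": {
  "steps": [0, 0, 0.04, 0.06, 0, 0, 0, 0, 0, 0, 0.06, 0, 0, 0, 0, 0, 0, 0, 0, 0, 0]
}}

```text
t: 40.95
tcp_pos: [551.6, 124.9, 68.4]
ee_rot: [[1.0, 0.005, 0.001], [0.005, -1.0, -0.0], [0.001, 0.0, -1.0]]
wrist_force: [-13.3, -4.6, 26.2]
width: 0.111
grasp_force: 79.9
```

```bash
python3 lid.py
```

```text
3968 3630 [549.6 260.5 111.2] [-0.0013  0.002   1.    ] tilt y rad 0.0020245372469350725
```

In the tool's units: -1.5 mm is -0.06, -50 mm is -2.

Request:
{"fn": "shift_gripper", "kwargs": {
  "steps": [0, 0, 0, -0.06, 0, 0, 0, 0.35, 0, 0, 0, 0, 0, 0, 0.35, 0, 0, 0, 0, 0, 0, 0.35, 0, 0, 0, 0, 0, 0, 0.35, 0, 0, -0.8, 0, 0, 0, 0.35, 0, 0, -2, 0, 0, 0, 0.35, 0, 0, -2, 0, 0, 0, 0.35, 0, 0, -1.6, 0, 0, 0, 0.35, 0, 0, 0, 0, 0, 0, 0.35, 0, 0, 0, 0, 0, 0, 0.35, 0, 0, 0, 0, 0, 0]
}}

```text
t: 42.38
tcp_pos: [551.0, 125.2, 227.2]
ee_rot: [[1.0, 0.005, -0.002], [0.005, -1.0, -0.0], [-0.002, 0.0, -1.0]]
wrist_force: [0.6, 0.0, -0.6]
width: 0.35
grasp_force: 0.0
```

```bash
python3 lid.py
```

```text
3972 3632 [549.4 260.7 111.3] [-0.0032  0.0034  1.    ] tilt y rad 0.0034278725021082645
```

```bash
python3 -c "
from bench import arm
print(arm.hand_in())"
```

```text
the job is handed in; nothing more can be done
None
```

The changeover set is packed as one flat stack in the case (chuck, then holder, then cassette) and the lid is shut to within about 0.005 rad by camera; I handed the job in at about 42 s of the 72 s limit, and no verdict was returned.

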